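# Check a case-frame corner with the square

### The job

Two wooden sides of a compass-case base frame have been joined into an L on the bench. Pick up the right-angled steel square by its handle (not the straightedge or the mitre gauge with the same handle), lay it flat in the inside corner and, still holding it, press it against both sides at once for a moment to check that the joint is flush. Then let go and leave the square lying flat and snug in the corner.

Things in the scene. Friction and masses are not known exactly. Their poses are not given: they have to be found in the camera images.
- square: Right-angled steel square lying flat, about 0.5 kg: L of 26 x 10 mm arms, small web in the elbow. Upright wooden handle 50 mm (x) by 16 mm (y), 10 to 60 mm above the underside. Origin: underside, below the handle's middle. Outer corner at x=-44, y=-32 mm; from it the long arm runs 120 mm along +x, the short 110 mm along +y. Not the straight bar, nor the gauge with arms at 135 degrees.
- frame: L of two wooden sides fixed to the bench, iron stops 6 mm high outside. Origin: inside corner where the inner faces meet, at bench level; z up. x runs along the long side's inner face, y along the short side's. The square fits inside with its x and y axes parallel to these and its origin at x=44, y=32 mm. Bare bench between the sides.
- side_long: The long wooden side of the frame, same origin and axes as the frame: inner face in the plane y = 0, running to x = 218 mm, 22 mm thick, 20 mm high. Rigid, planed and waxed smooth (friction about 0.15).
- side_short: The short wooden side of the frame, same origin and axes as the frame: inner face in the plane x = 0, running to y = 160 mm, 22 mm thick, 20 mm high. Rigid, planed and waxed smooth (friction about 0.15).

How it is judged:
By the outcome, as a careful person would: the job done as asked, in the order asked, and still so for the second after the job is handed in, with the robot touching nothing.
It also fails if it takes over 38 s, if anything falls off the work surface, if the arm or the gripper's body presses on something with over 40 N, if the wrist force passes 120 N, or if a joint passes its speed limit or range.

### The arm

A 6-joint arm with a two-finger parallel gripper is mounted at the origin on the work surface. World frame = base frame: x ahead of the robot, y to its left, z up, the work surface at z = 0. Lengths are in m, angles in rad, forces in N, time in s.
With the tool pointing down it reaches from about 0.425 to 0.95 m from the base axis. Payload 14.7 kg.
Tool frame: the origin (TCP) lies on the front face of the gripper's body, between the roots of the fingers; the fingertips stand ctrl.tips_ahead ahead of it and the grasp point (between the pads) lies 54 mm ahead of it (ctrl.tips_ahead is the distance from the TCP to the fingertips, in m); z points along the fingers, y is the line along which they close (so a half turn about z gives the same grasp; the last joint's range is limited). The gripper opens to 85 mm and grips with 20 to 120 N. Pads are 22 mm wide; open, the fingers measure 114 mm over their backs; the gripper's body (76 mm by 85 mm) begins 54 mm behind the grasp point. The pads swing forward as they close: fully open they stand 13 mm farther back than shut.
Start: joints at [-1.21, 0.48, 1.596, -0, 1.065, -0.047], TCP at [0.258, -0.597, 0.304] pointing down, gripper open.
Joint ranges: [-2.75, 2.75], [-0.82, 2.05], [0.23, 2.67], [-1.56, 4.7], [0.09, 2.69], [-2.92, 2.92]. Speed limits (rad/s): [1.89, 1.89, 2.39, 3.01, 3.01, 3.01].

### API

Orientations are given as a unit quaternion [w, x, y, z].
In Python, from rig import ctrl gives the robot as it stands.
- The arm moves only by the tool drive_tool, never from a script. Its argument "moves" is one flat list of numbers, 7 for each row, row after row: the shift along the tool's x, y, z scaled (see below), then the turn, a rotation vector about the tool's x, y, z scaled (see below), then the opening, from -1 (shut) to 1 (fully open). A call has 1 to 20 rows; each row is the pose to reach, as a shift and turn from the pose commanded when the call began, along the tool's axes at that moment; what a row does not reach only later rows make up. The controller multiplies each number of a shift by 150 mm and each number of a turn by 30 degrees. A row lasts 1/8 s, in which the tool goes at most 62.5 mm and 10.7 degrees, less where a joint would pass 70% of its speed; a pose out of reach is approached as far as the arm can. A call with a number of a shift or a turn outside -1 to 1 is refused whole. A call with a gripper value outside its range is refused whole. The fingers move at their own pace and stop on an object; "newtons" is the grip in N (left out, the last holds). Time passes only in rows, so rows that repeat a pose let the fingers close. It gives the time, the measured TCP pose, the force, the opening and the grip force at its end, in the units of the state.
- ctrl.state(): the state, without advancing time (a new reading comes with each control period).
- ctrl.camera(name): name is "scene" or "top" or "wrist"; returns the picture (420x560x3 uint8, red, green, blue); there is no depth.
- ctrl.camera_params(name): a dict with "K" (3x3 intrinsics, pixels), "T" (4x4, takes a point from camera to world coordinates). Camera axes: x right, y down, z forward; pixel columns grow to the right and rows downward; lengths in m; the calibration is good to about 2 mm. A picture is of the moment at which its call begins: read the wrist's pose just before it. camera_params takes no time and is no camera call; for the wrist camera it gives the pose at the moment of the call.
- ctrl.hand_in(): hands the job in; it is judged then, once.
Trained networks look in the newest picture that a camera, given by its name, has taken for a name from the list of things; names that differ only in an ending like _2 or _b are one class to them, and where a whole thing is asked for, a point or a joint stands for the part that bears it (a point fixed in the world has none). Each returns a list of dicts, best first, with "confidence" (0 to 1); they miss things now and then, are a little off and sometimes report something else, mostly with a low value. They report only what shows in the picture. A call takes as long as a camera call.
- ctrl.look_for(camera, thing): "at" ([x, y, z] in m, in the coordinates of the camera as it stood for that picture, good to about 4 mm: the middle of the surface that is visible of it).
- ctrl.trace(camera, thing): "pixels" (420x560 bool, what is visible of it).
The state is a dict: "t": time; "joints": joint angles; "qvel": joint speeds; "joint_torque": joint torques, N m; "eef_pos": TCP position; "tool_rot": TCP orientation; "wrist_force": force on the tool from outside, world axes, zero at the start; "ft_torque": the same for the moment, N m; "grip_width": finger opening in m; "gripper_force": force on a finger pad.
Only numpy, scipy, OpenCV 4.12 (cv2) and the standard library are available. Lean on these libraries where they do the work, as an engineer would, in place of code of your own. Each camera call takes 0.05 s, during which the arm holds its last target. There are 200 camera calls.

## Working session

There is one attempt and no reset: what is moved stays moved. The work goes in short steps, Python scripts to look and compute and a tool call to move; the robot and the scene stay as the last step left them, time stands still between calls to the robot, and variables do not carry over. Pictures are saved under pics/ and viewed, at most 10 in all, crops included, and the job is handed in when it is done.

Besides the shell and the picture viewer there is one more tool, called after "Request:" by a JSON object that holds its "fn" and its "kwargs". drive_tool: Moves the arm, as the interface text tells. Shifts and turns lie within -1 to 1; 1 stands for 150 mm of shift or 30 degrees of turn. Its arguments: {"type":"object","properties":{"moves":{"type":"array","items":{"type":"number","minimum":-1,"maximum":1}},"newtons":{"type":"number"}},"required":["moves"]}

```bash
mkdir -p pics
python3 - <<'E'
from rig import ctrl
import cv2,numpy as np
s=ctrl.state();print(s['t'],s['eef_pos'],s['tool_rot'],s['grip_width'],ctrl.tips_ahead)
for c in('top','scene'):
    im=ctrl.camera(c);cv2.imwrite(f'pics/{c}0.png',im[:,:,::-1])
    p=ctrl.camera_params(c);print(c,p['K'].tolist(),np.round(p['T'],4).tolist())
    for th in('square','frame','side_long','side_short'):
        for d in ctrl.look_for(c,th)[:3]:
            w=p['T']@np.r_[d['at'],1];print(th,round(d['confidence'],2),np.round(w[:3],3))
        for k,d in enumerate(ctrl.trace(c,th)[:3]):
            m=d['pixels'];np.save(f'{c}_{th}_{k}.npy',m);ys,xs=np.where(m);print('  tr',round(d['confidence'],2),xs.min(),xs.max(),ys.min(),ys.max(),m.sum())
print(ctrl.state()['t'])
E
```

```text
0.0 [ 0.25767384 -0.59637917  0.30328273] [-6.15288165e-04  9.79289046e-01  2.02466237e-01 -9.20752119e-05] 0.08548212105996378 0.0726
top [[392.26726748162633, 0.0, 278.2520538182326], [0.0, 392.26726748162633, 209.63041653899194], [0.0, 0.0, 1.0]] [[0.029, -0.9979, 0.0582, 0.4702], [-0.9996, -0.0288, 0.0048, -0.0722], [-0.0031, -0.0583, -0.9983, 0.7913], [0.0, 0.0, 0.0, 1.0]]
square 0.68 [ 0.482 -0.056  0.008]
  tr 0.94 242 295 182 257 1502
  tr 0.68 96 226 122 237 2927
frame 0.64 [0.523 0.111 0.021]
  tr 0.89 97 227 122 236 3088
side_long 0.71 [0.572 0.093 0.019]
  tr 0.96 172 226 122 237 1581
side_short 0.65 [0.499 0.21  0.024]
  tr 0.8 96 174 194 232 932
scene [[438.54436192402704, 0.0, 275.5190137115308], [0.0, 438.54436192402704, 204.41377234285025], [0.0, 0.0, 1.0]] [[0.4706, 0.5959, -0.6507, 1.0548], [0.8822, -0.331, 0.3349, -0.3398], [-0.0158, -0.7316, -0.6815, 0.6181], [0.0, 0.0, 0.0, 1.0]]
square 0.63 [ 0.501 -0.062  0.011]
  tr 0.75 244 300 185 240 1444
frame 0.77 [0.527 0.104 0.019]
  tr 0.81 336 419 164 262 2446
side_long 0.9 [0.593 0.077 0.018]
  tr 0.7 335 381 171 261 1340
side_short 0.57 [0.503 0.206 0.015]
  tr 0.62 346 419 164 184 977
0.9
```

Run:
```python
import cv2
a=cv2.imread('pics/top0.png')[90:300,60:340]
cv2.imwrite('pics/top0c.png',cv2.resize(a,(800,600),interpolation=cv2.INTER_CUBIC))
```

```text
(no output)
```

View pics/top0c.png

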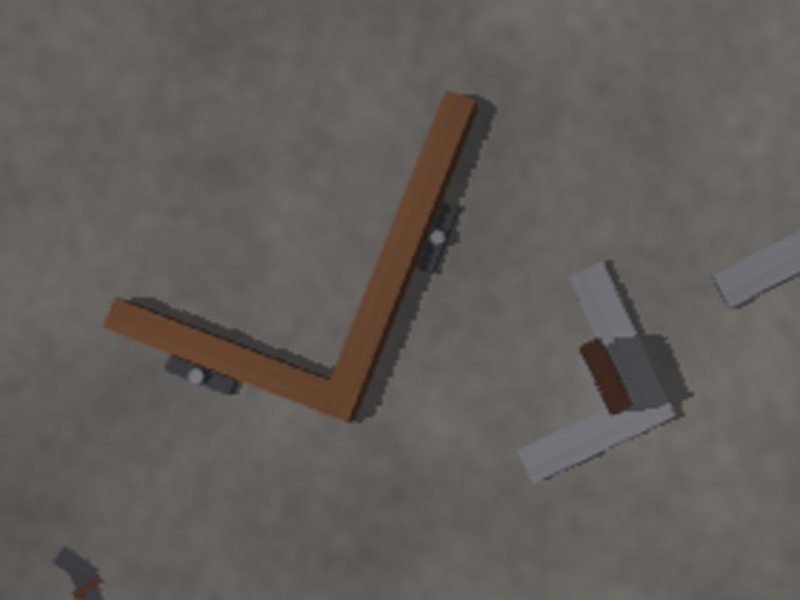

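View pics/scene0.png

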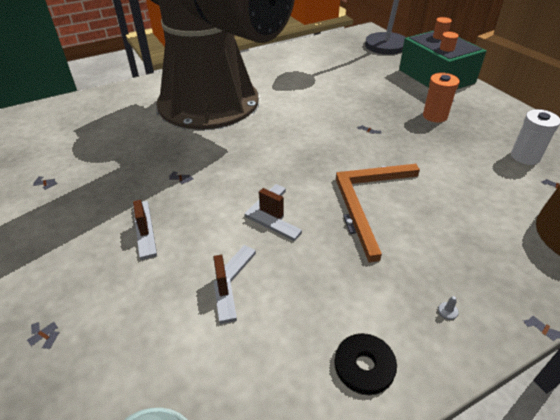

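The top crop shows the frame with its inside corner at about (335,378), which is full-picture (177,222). The right-angled square has its outer corner at crop (680,412), about (298,234), with the handle along its long arm. In the scene picture the square is at (270,215), the mitre gauge at (230,285) and the straightedge at (145,225).

```bash
cat > h.py <<'E'
import numpy as np,cv2
from scipy.optimize import minimize
from scipy.spatial.transform import Rotation as R
SQ=[(-44,76,-32,-6,0,10),(-44,-18,-32,78,0,10),(-25,25,-8,8,10,60)]
FR=[(-22,218,-22,0,0,20),(-22,0,-22,160,0,20)]
def render(boxes,q,K,T,z=0,S=4):
    im=np.zeros((420*S,560*S),np.uint8);c,s=np.cos(q[2]),np.sin(q[2]);Ti=np.linalg.inv(T)
    for b in boxes:
        P=np.array([(x,y,zz) for x in b[:2] for y in b[2:4] for zz in b[4:]])/1000
        W=np.c_[q[0]+c*P[:,0]-s*P[:,1],q[1]+s*P[:,0]+c*P[:,1],P[:,2]+z]
        C=W@Ti[:3,:3].T+Ti[:3,3];p=C@K.T;p=p[:,:2]/p[:,2:]
        p=((p+.5)*S-.5)
        h=cv2.convexHull(np.round(p*16).astype(np.int32))
        cv2.fillConvexPoly(im,h,255,shift=4)
    return cv2.resize(im,(560,420),interpolation=cv2.INTER_AREA)/255.
def fit(boxes,views,q0,z=0):
    # views: list of (mask,K,T)
    def f(q):
        c=0
        for m,K,T in views:
            r=render(boxes,q,K,T,z);c+=1-np.minimum(r,m).sum()/np.maximum(r,m).sum()
        return c/len(views)
    b=None
    for k in range(3):
        q0=np.array(q0 if b is None else b.x)
        d=[.02,.02,.15] if k==0 else [.004,.004,.04]
        b=minimize(f,q0,method='Nelder-Mead',options=dict(initial_simplex=np.vstack([q0]+[q0+np.eye(3)[i]*d[i] for i in range(3)]),xatol=1e-5,fatol=1e-5))
    return b.x,b.fun
E
python3 - <<'E'
from rig import ctrl
from h import *
V={c:ctrl.camera_params(c) for c in('top','scene')}
for n,B,th,q0 in(('sq',SQ,'square',(.46,-.07,.46)),('fr',FR,'frame',(.46,.11,-.38))):
    vs=[(np.load(f'{c}_{th}_0.npy').astype(float),V[c]['K'],V[c]['T']) for c in V]
    for v in([vs[0]],[vs[1]],vs):
        q,f=fit(B,v,q0);print(n,np.round(q[:2]*1000,1),np.round(np.degrees(q[2]),2),round(f,3))
p=ctrl.camera_params('wrist');s=ctrl.state()
Tt=np.eye(4);Tt[:3,:3]=R.from_quat(s['tool_rot'],scalar_first=True).as_matrix();Tt[:3,3]=s['eef_pos']
print(p['K'],np.round(np.linalg.inv(Tt)@p['T'],3),np.round(Tt,3))
E
```

```text
sq [490.7 -56.8] 26.75 0.066
sq [490.  -59.7] 26.07 0.076
sq [490.5 -57.8] 26.26 0.089
fr [483.2 133.7] -19.4 0.174
fr [483.9 130.7] -19.42 0.098
fr [483.3 132.2] -19.48 0.154
[[346.29777399   0.         283.79031076]
 [  0.         346.29777399 210.26395605]
 [  0.           0.           1.        ]] [[-0.    -0.961 -0.278  0.069]
 [ 1.    -0.     0.001 -0.   ]
 [-0.001 -0.278  0.961 -0.07 ]
 [ 0.     0.     0.     1.   ]] [[ 0.918  0.397  0.     0.258]
 [ 0.397 -0.918 -0.    -0.597]
 [ 0.     0.    -1.     0.304]
 [ 0.     0.     0.     1.   ]]
```

Request:
{"fn": "drive_tool", "kwargs": {"moves": [0.95,-0.9,0.1,0,0,0,0.2,0.95,-0.9,0.1,0,0,0,0.2,0.95,-0.9,0.1,0,0,0,0.2,0.95,-0.9,0.1,0,0,0,0.2]}}

```text
t: 1.4
eef_pos: [0.3358, -0.4129, 0.2888]
tool_rot: [-0.001, 0.979, 0.204, -0.0]
wrist_force: [-0.6, -1.5, 0.7]
grip_width: 0.0512
gripper_force: 0.0
```

Request:
{"fn": "drive_tool", "kwargs": {"moves": [0.95,-0.9,0.1,0,0,0,0.2,0.95,-0.9,0.1,0,0,0,0.2,0.95,-0.9,0.1,0,0,0,0.2,0.95,-0.9,0.1,0,0,0,0.2]}}

```text
t: 1.9
eef_pos: [0.4133, -0.2333, 0.2739]
tool_rot: [-0.0, 0.979, 0.204, 0.0]
wrist_force: [0.3, -1.5, 0.2]
grip_width: 0.0511
gripper_force: 0.0
```

Request:
{"fn": "drive_tool", "kwargs": {"moves": [0.95,-0.88,0.1,0,0,-0.1,0.2,0.95,-0.88,0.1,0,0,-0.1,0.2,0.95,-0.88,0.1,0,0,-0.1,0.2,0.95,-0.88,0.1,0,0,-0.1,0.2,0.95,-0.88,0.1,0,0,-0.1,0.2]}}

```text
t: 2.52
eef_pos: [0.4912, -0.0586, 0.2589]
tool_rot: [0.0, 0.974, 0.229, -0.0]
wrist_force: [0.3, -0.5, 0.1]
grip_width: 0.0511
gripper_force: 0.0
```

```bash
cat > look.py <<'E'
from rig import ctrl
from h import *
import sys
def look(name,todo):
    s=ctrl.state();p=ctrl.camera_params('wrist');im=ctrl.camera('wrist').copy()
    print('t',round(s['t'],2),'tcp',np.round(s['eef_pos']*1000,1) if hasattr(s['eef_pos'],'shape') else s['eef_pos'],'rpy',R.from_quat(s['tool_rot'],scalar_first=True).as_euler('ZYX',degrees=True).round(2))
    for B,th,q0,z in todo:
        for d in ctrl.trace('wrist',th)[:1]:
            m=d['pixels'].astype(float);q,f=fit(B,[(m,p['K'],p['T'])],q0,z)
            print(th,round(d['confidence'],2),np.round(q[:2]*1000,1),np.round(np.degrees(q[2]),2),'err',round(f,3))
            for src,col in((m,(255,0,0)),(render(B,q,p['K'],p['T'],z),(0,255,0))):
                c,_=cv2.findContours((src>.5).astype(np.uint8),cv2.RETR_EXTERNAL,cv2.CHAIN_APPROX_NONE);cv2.drawContours(im,c,-1,col,1)
    cv2.imwrite(f'pics/{name}.png',im[:,:,::-1])
E
python3 -c "
from look import *
look('w1',[(SQ,'square',(.4905,-.058,.458),0),(FR,'frame',(.4833,.132,-.34),0)])"
```

```text
t 2.52 tcp [491.2 -58.6 258.9] rpy [2.6420e+01 1.0000e-02 1.7998e+02]
square 0.67 [488.2 -57.4] 26.73 err 0.036
frame 0.72 [481.1 133.1] -19.6 err 0.112
```

View pics/w1.png

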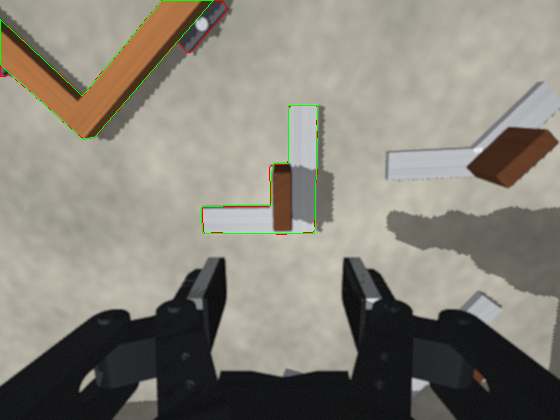

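The wrist picture confirms the right-angled square: outer corner near (315,233), handle at (282,197), and model outlines that match well. The frame's inside corner is near (80,98).

Request:
{"fn": "drive_tool", "kwargs": {"moves": [-0.013,-0.015,0.4,0,0,-0.01,0.2,-0.013,-0.015,0.75,0,0,-0.01,0.2,-0.013,-0.015,0.9,0,0,-0.01,0.2,-0.013,-0.015,1,0,0,-0.01,0.2]}}

```text
t: 3.18
eef_pos: [0.4876, -0.0581, 0.1079]
tool_rot: [-0.0, 0.973, 0.23, -0.0]
wrist_force: [0.5, 0.4, 0.7]
grip_width: 0.0513
gripper_force: 0.0
```

Request:
{"fn": "drive_tool", "kwargs": {"moves": [0,0,0.1,0,0,0,0.2,0,0,0.1,0,0,0,-0.3,0,0,0.1,0,0,0,-1,0,0,0.1,0,0,0,-1,0,0,0.1,0,0,0,-1,0,0,0.1,0,0,0,-1], "newtons": 80}}

```text
t: 3.92
eef_pos: [0.4885, -0.0571, 0.0947]
tool_rot: [0.0, 0.973, 0.231, 0.001]
wrist_force: [-1.9, -2.7, 8.3]
grip_width: 0.0152
gripper_force: 79.6
```

Request:
{"fn": "drive_tool", "kwargs": {"moves": [0,0,-0.1,0,0,0,-1,0,0,-0.25,0,0,0,-1,0,0,-0.4,0,0,0,-1,0,0,-0.4,0,0,0,-1]}}

```text
t: 4.42
eef_pos: [0.4889, -0.057, 0.1558]
tool_rot: [0.001, 0.973, 0.231, 0.002]
wrist_force: [0.1, -0.3, -5.5]
grip_width: 0.0149
gripper_force: 78.8
```

Request:
{"fn": "drive_tool", "kwargs": {"moves": [0.1,-0.1,0,0,0,0.15,-1,0.25,-0.25,0,0,0,0.4,-1,0.4,-0.45,0,0,0,0.65,-1,0.5,-0.55,0,0,0,0.77,-1]}}

```text
t: 4.92
eef_pos: [0.5177, 0.0519, 0.1532]
tool_rot: [-0.0, 1.0, 0.03, -0.001]
wrist_force: [-0.9, -0.6, -5.1]
grip_width: 0.0151
gripper_force: 79.1
```

Request:
{"fn": "drive_tool", "kwargs": {"moves": [0.08,-0.2,0,0,0,0.25,-1,0.16,-0.45,0,0,0,0.5,-1,0.22,-0.6,0,0,0,0.7,-1,0.25,-0.69,0,0,0,0.77,-1,0.25,-0.69,0,0,0,0.77,-1,0.25,-0.69,0,0,0,0.77,-1]}}

```text
t: 5.68
eef_pos: [0.5485, 0.1556, 0.1534]
tool_rot: [0.0, 0.986, -0.169, -0.001]
wrist_force: [0.3, -0.2, -5.6]
grip_width: 0.0153
gripper_force: 79.1
```

```bash
python3 -c "
from look import *
z=ctrl.state()['eef_pos'][2]-.0947
look('w2',[(SQ,'square',(.549,.155,-.34),z),(FR,'frame',(.482,.1327,-.34),0)])
T=ctrl.camera_params('top');im=ctrl.camera('top');
for B,th,q0,zz in((SQ,'square',(.549,.155,-.34),z),(FR,'frame',(.482,.1327,-.34),0)):
    for d in ctrl.trace('top',th)[:1]: print('top',th,fit(B,[(d['pixels']*1.,T['K'],T['T'])],q0,zz))
"
```

```text
t 5.67 tcp [548.5 155.6 153.4] rpy [-1.9480e+01  5.0000e-02  1.7996e+02]
square 0.98 [548.1 155.3] -19.51 err 0.307
frame 0.69 [490.2 126.8] -18.3 err 0.484
top square (array([ 0.54995943,  0.15394093, -0.30347513]), np.float64(0.4851480185290049))
top frame (array([ 0.48320972,  0.13305026, -0.332088  ]), np.float64(0.20607554898896419))
```

View pics/w2.png

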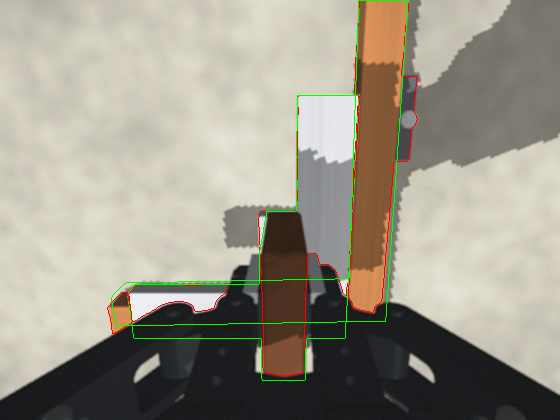

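The wrist picture shows the square held true to the tool. Its handle is at (283,295), and its long arm is parallel to the long side's inner edge at x≈355. The gripper hides the corner, so I keep the earlier frame estimate and descend 12 mm clear of both faces.

Request:
{"fn": "drive_tool", "kwargs": {"moves": [0,0,0.12,0,0,0,-1,0,0,0.24,0,0,0,-1,0,0,0.32,0,0,0,-1,0,0,0.36,0,0,0,-1,0,0,0.375,0,0,0,-1,0,0,0.385,0,0,0,-1,0,0,0.385,0,0,0,-1]}}

```text
t: 6.85
eef_pos: [0.5492, 0.1561, 0.0964]
tool_rot: [-0.0, 0.986, -0.17, 0.0]
wrist_force: [-0.2, -0.6, -5.6]
grip_width: 0.0153
gripper_force: 79.1
```

Request:
{"fn": "drive_tool", "kwargs": {"moves": [0,0,0.008,0,0,0,-1,0,0,0.012,0,0,0,-1,0,0,0.014,0,0,0,-1,0,0,0.014,0,0,0,-1]}}

```text
t: 7.35
eef_pos: [0.5491, 0.1561, 0.0947]
tool_rot: [-0.0, 0.986, -0.17, 0.0]
wrist_force: [-2.8, -0.3, 6.1]
grip_width: 0.0152
gripper_force: 81.1
```

Request:
{"fn": "drive_tool", "kwargs": {"moves": [-0.02,0.02,-0.002,0,0,0,-1,-0.04,0.04,-0.002,0,0,0,-1,-0.055,0.055,-0.002,0,0,0,-1,-0.06,0.06,-0.002,0,0,0,-1,-0.06,0.06,-0.002,0,0,0,-1]}}

```text
t: 7.98
eef_pos: [0.538, 0.1506, 0.0947]
tool_rot: [-0.0, 0.986, -0.17, 0.001]
wrist_force: [3.1, 2.0, 4.6]
grip_width: 0.0149
gripper_force: 80.6
```

Request:
{"fn": "drive_tool", "kwargs": {"moves": [-0.007,0.007,0,0,0,0,-1,-0.013,0.013,0,0,0,0,-1,-0.017,0.02,0,0,0,0,-1,-0.017,0.02,0,0,0,0,-1]}}

```text
t: 8.48
eef_pos: [0.5348, 0.1488, 0.0947]
tool_rot: [-0.0, 0.985, -0.17, 0.001]
wrist_force: [4.5, 3.1, 4.2]
grip_width: 0.0151
gripper_force: 80.6
```

Request:
{"fn": "drive_tool", "kwargs": {"moves": [0,0.004,0,0,0,0,-1,0,0.008,0,0,0,0,-1,0,0.008,0,0,0,0,-1]}}

```text
t: 8.85
eef_pos: [0.5346, 0.1484, 0.0948]
tool_rot: [-0.001, 0.985, -0.17, 0.001]
wrist_force: [3.2, 14.1, 4.6]
grip_width: 0.015
gripper_force: 80.6
```

Request:
{"fn": "drive_tool", "kwargs": {"moves": [-0.005,0,0,0,0,0,-1,-0.01,0,0,0,0,0,-1,-0.013,0,0,0,0,0,-1,-0.013,0,0,0,0,0,-1]}}

```text
t: 9.35
eef_pos: [0.5337, 0.1488, 0.0949]
tool_rot: [-0.001, 0.986, -0.17, 0.002]
wrist_force: [8.4, 7.7, 0.6]
grip_width: 0.0149
gripper_force: 80.1
```

Request:
{"fn": "drive_tool", "kwargs": {"moves": [-0.005,0.002,0.001,0,0,0,-1,-0.01,0.004,0.002,0,0,0,-1,-0.01,0.004,0.002,0,0,0,-1]}}

```text
t: 9.72
eef_pos: [0.5332, 0.1489, 0.095]
tool_rot: [-0.001, 0.985, -0.17, 0.003]
wrist_force: [13.3, 7.7, 2.4]
grip_width: 0.0151
gripper_force: 80.4
```

Request:
{"fn": "drive_tool", "kwargs": {"moves": [-0.004,0.004,0.002,0,0,0,-1,-0.008,0.007,0.004,0,0,0,-1,-0.008,0.007,0.004,0,0,0,-1,-0.008,0.007,0.004,0,0,0,-1,-0.008,0.007,0.004,0,0,0,-1,-0.008,0.007,0.004,0,0,0,-1]}}

```text
t: 10.48
eef_pos: [0.533, 0.1488, 0.095]
tool_rot: [-0.002, 0.985, -0.17, 0.004]
wrist_force: [17.2, 12.0, 7.9]
grip_width: 0.0151
gripper_force: 81.2
```

Run:
```python
from rig import ctrl
import cv2,numpy as np
from scipy.spatial.transform import Rotation as R
s=ctrl.state();print(s['ft_torque'],s['wrist_force'],s['eef_pos'],R.from_quat(s['tool_rot'],scalar_first=True).as_euler('ZYX',degrees=True))
w=ctrl.camera('wrist')[20:320,130:430]
cv2.imwrite('pics/p1.png',cv2.resize(w,(600,600),interpolation=cv2.INTER_CUBIC)[:,:,::-1])
```

```text
[ 1.84055124 -2.46712519  0.10109209] [17.2409383  12.04171206  7.87994416] [0.53298844 0.14877232 0.09501266] [ -19.53982623   -0.43813269 -179.70319573]
```

View pics/p1.png

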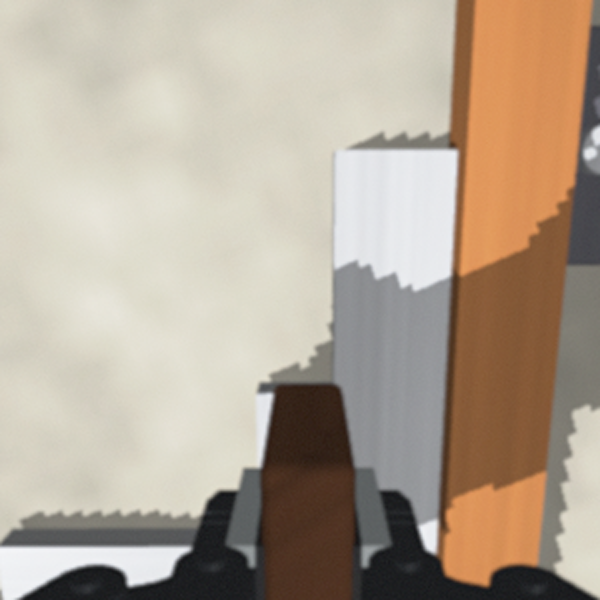

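```bash
cat > edge.py <<'E'
from rig import ctrl
import numpy as np
p=ctrl.camera_params('wrist');K,T=p['K'],p['T'];s=ctrl.state()
im=ctrl.camera('wrist').astype(float);np.save('w.npy',im)
sat=im[:,:,0]-im[:,:,2]  # wood high
def w(u,v,z):
    d=T[:3,:3]@np.linalg.solve(K,[u,v,1]);return (T[:3,3]+d*(z-T[2,3])/d[2])[:2]
def line(pts,z):
    P=np.array([w(u,v,z) for u,v in pts])*1000;c=np.median(P,0)
    for _ in range(3):
        c=P.mean(0);d=np.linalg.svd(P-c)[2][0];d*=np.sign(d[0]);r=(P-c)@[-d[1],d[0]];P=P[abs(r)<max(2*r.std(),.2)]
    return c,np.degrees(np.arctan2(d[1],d[0])),r.std(),len(P)
A=[];B=[]
for v in range(100,240,2):
    r=sat[v,325:385];
    mx=np.median(np.sort(r)[-15:])
    k=np.argmax(r>.75*mx)      # wood top edge
    B.append((325+k-.5,v))
    k2=np.argmax(r>.25*mx);A.append((325+k2-.5,v))
print([ (a[0],b[0],a[1]) for a,b in zip(A,B)][::8])
for n,P,z in(('steel edge z10',A,.01),('wood top z20',B,.02),):
    c,a,e,m=line(P,z);nrm=np.array([.334,.943]);print(n,c.round(1),round(a,2),round(e,2),m)
    ang=np.radians(a);o=(s['eef_pos'][:2])*1000-c
    print(' dist from TCP to line',round(abs(o@[-np.sin(ang),np.cos(ang)]),2))
E
python3 edge.py; python3 -c "
import numpy as np;w=np.load('w.npy').astype(int)
for v in(105,140,180,230): print(v,[tuple(x) for x in w[v,346:370]])"
```

```text
[(np.float64(358.5), np.float64(362.5), 100), (np.float64(357.5), np.float64(361.5), 116), (np.float64(356.5), np.float64(360.5), 132), (np.float64(356.5), np.float64(359.5), 148), (np.float64(355.5), np.float64(358.5), 164), (np.float64(354.5), np.float64(357.5), 180), (np.float64(353.5), np.float64(356.5), 196), (np.float64(352.5), np.float64(355.5), 212), (np.float64(351.5), np.float64(355.5), 228)]
steel edge z10 [563.7 103.7] -19.42 0.13 70
 dist from TCP to line 32.27
wood top z20 [565.2 103.8] -19.33 0.12 67
 dist from TCP to line 31.76
105 [(np.int64(230), np.int64(232), np.int64(235)), (np.int64(230), np.int64(233), np.int64(235)), (np.int64(231), np.int64(232), np.int64(236)), (np.int64(231), np.int64(232), np.int64(235)), (np.int64(231), np.int64(233), np.int64(236)), (np.int64(231), np.int64(232), np.int64(235)), (np.int64(231), np.int64(232), np.int64(236)), (np.int64(232), np.int64(233), np.int64(236)), (np.int64(232), np.int64(234), np.int64(236)), (np.int64(232), np.int64(234), np.int64(237)), (np.int64(232), np.int64(234), np.int64(237)), (np.int64(225), np.int64(227
[... 3182 characters left out ...]
int64(56), np.int64(36)), (np.int64(101), np.int64(66), np.int64(41)), (np.int64(123), np.int64(83), np.int64(50)), (np.int64(137), np.int64(92), np.int64(57)), (np.int64(138), np.int64(92), np.int64(58)), (np.int64(137), np.int64(90), np.int64(55)), (np.int64(135), np.int64(91), np.int64(54)), (np.int64(133), np.int64(90), np.int64(55)), (np.int64(133), np.int64(89), np.int64(54)), (np.int64(133), np.int64(89), np.int64(55)), (np.int64(134), np.int64(91), np.int64(55)), (np.int64(134), np.int64(89), np.int64(55)), (np.int64(137), np.int64(92), np.int64(58)), (np.int64(137), np.int64(92), np.int64(57)), (np.int64(138), np.int64(93), np.int64(57)), (np.int64(139), np.int64(94), np.int64(60))]
```

The picture under pressure shows the steel arm lying along the long side, with no bench showing between them near crop (458,150)–(443,500). The edge lines agree within 0.1°. I'll press a little firmer, hold, then ease off before releasing.

Request:
{"fn": "drive_tool", "kwargs": {"moves": [-0.004,0.001,0,0,0,0,-1,-0.007,0.002,0,0,0,0,-1,-0.007,0.002,0,0,0,0,-1,-0.007,0.002,0,0,0,0,-1,-0.007,0.002,0,0,0,0,-1,-0.007,0.002,0,0,0,0,-1]}}

```text
t: 11.32
eef_pos: [0.5327, 0.1488, 0.0951]
tool_rot: [-0.002, 0.985, -0.17, 0.005]
wrist_force: [22.1, 8.9, 5.9]
grip_width: 0.0151
gripper_force: 80.7
```

Request:
{"fn": "drive_tool", "kwargs": {"moves": [0.006,-0.004,0,0,0,0,-1,0.012,-0.006,0,0,0,0,-1,0.012,-0.006,0,0,0,0,-1]}}

```text
t: 11.7
eef_pos: [0.5331, 0.1488, 0.0949]
tool_rot: [-0.002, 0.985, -0.17, 0.003]
wrist_force: [13.0, 9.4, 11.4]
grip_width: 0.0151
gripper_force: 81.7
```

```bash
python3 edge.py; python3 -c "
from rig import ctrl
from scipy.spatial.transform import Rotation as R
s=ctrl.state();print(s['ft_torque'],s['wrist_force'],R.from_quat(s['tool_rot'],scalar_first=True).as_euler('ZYX',degrees=True))"
```

```text
[(np.float64(358.5), np.float64(362.5), 100), (np.float64(357.5), np.float64(361.5), 116), (np.float64(357.5), np.float64(360.5), 132), (np.float64(356.5), np.float64(359.5), 148), (np.float64(355.5), np.float64(358.5), 164), (np.float64(354.5), np.float64(358.5), 180), (np.float64(353.5), np.float64(357.5), 196), (np.float64(352.5), np.float64(356.5), 212), (np.float64(351.5), np.float64(355.5), 228)]
steel edge z10 [563.8 103.7] -19.41 0.13 70
 dist from TCP to line 32.39
wood top z20 [565.2 103.7] -19.27 0.13 67
 dist from TCP to line 31.97
[ 1.40388961 -1.92202853  0.101823  ] [13.80225971  7.68738387 11.17909161] [ -19.53699493   -0.36315101 -179.75492802]
```

Request:
{"fn": "drive_tool", "kwargs": {"moves": [0.004,-0.002,-0.002,0,0,0,-1,0.006,-0.004,-0.002,0,0,0,-1,0.006,-0.004,-0.002,0,0,0,-1], "newtons": 40}}

```text
t: 12.12
eef_pos: [0.5333, 0.1489, 0.0948]
tool_rot: [-0.001, 0.985, -0.17, 0.003]
wrist_force: [10.5, 8.5, 8.9]
grip_width: 0.0151
gripper_force: 81.4
```

Request:
{"fn": "drive_tool", "kwargs": {"moves": [0,0,0,0,0,0,-0.6,0,0,0,0,0,0,-0.4,0,0,0,0,0,0,-0.3,0,0,0,0,0,0,-0.3]}}

```text
t: 12.62
eef_pos: [0.5303, 0.1479, 0.0935]
tool_rot: [0.0, 0.985, -0.17, -0.001]
wrist_force: [1.1, 0.9, -1.0]
grip_width: 0.03
gripper_force: 0.0
```

Request:
{"fn": "drive_tool", "kwargs": {"moves": [0,0,-0.1,0,0,0,-0.3,0,0,-0.3,0,0,0,-0.3,0,0,-0.65,0,0,0,-0.3,0,0,-1,0,0,0,-0.3,-0.4,0,-1,0,0,0,-0.3,-0.55,0,-1,0,0,0,-0.3,-0.55,0,-1,0,0,0,-0.3]}}

```text
t: 13.5
eef_pos: [0.4517, 0.176, 0.2445]
tool_rot: [-0.0, 0.986, -0.169, -0.0]
wrist_force: [0.2, -0.1, -0.5]
grip_width: 0.0299
gripper_force: 0.0
```

```bash
python3 -c "
from look import *
look('w3',[(SQ,'square',(.533,.1488,-.34),0),(FR,'frame',(.482,.1327,-.34),0)])"
```

```text
t 13.5 tcp [451.7 176.  244.5] rpy [ -19.45    0.   -180.  ]
square 0.85 [533.5 149.5] -19.71 err 0.045
frame 0.89 [480.6 132.9] -19.41 err 0.117
```

View pics/w3.png

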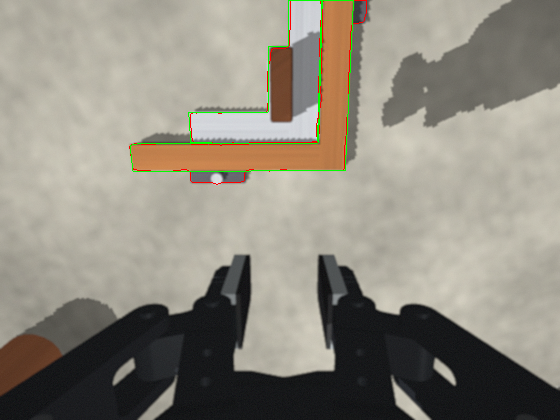

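The square lies in the corner with its elbow at (318,140). A thin dark line runs along the short side at row ~141, so I'll zoom in on it.

Run:
```python
from rig import ctrl
import cv2,numpy as np
im=ctrl.camera('wrist');np.save('w3.npy',im);c=im[100:175,180:280+70//1]
cv2.imwrite('pics/z3.png',cv2.resize(im[90:180,230:350],(800,600),interpolation=cv2.INTER_NEAREST)[:,:,::-1])
p=ctrl.camera_params('wrist');K,T=p['K'],p['T']
def w(u,v,z):
    d=T[:3,:3]@np.linalg.solve(K,[u,v,1]);P=(T[:3,3]+d*(z-T[2,3])/d[2])[:2]*1000
    a=np.radians(-19.5);o=P-[481,133];return np.round([o@[np.cos(a),np.sin(a)],o@[-np.sin(a),np.cos(a)]],1)
for u in(205,250,300): print(u,[(v,tuple(int(x) for x in im[v,u]),w(u,v,.01)[0],w(u,v,.02)[0]) for v in range(136,148)])
for v in(20,60,120): print(v,[(u,tuple(int(x) for x in im[v,u]),w(u,v,.01)[1],w(u,v,.02)[1]) for u in range(314,328)])
```

```text
205 [(136, (207, 209, 214), np.float64(8.6), np.float64(9.3)), (137, (206, 209, 214), np.float64(7.7), np.float64(8.5)), (138, (206, 208, 214), np.float64(6.9), np.float64(7.6)), (139, (205, 209, 214), np.float64(6.1), np.float64(6.8)), (140, (209, 210, 215), np.float64(5.2), np.float64(6.0)), (141, (201, 203, 208), np.float64(4.4), np.float64(5.2)), (142, (176, 177, 182), np.float64(3.5), np.float64(4.4)), (143, (136, 139, 141), np.float64(2.7), np.float64(3.6)), (144, (117, 119, 122), np.float64(1.8), np.float64(2.7)), (145, (109, 108, 107), np.float64(1.0), np.float64(1.9)), (146, (109, 89, 79), np.float64(0.1), np.float64(1.1)), (147, (146, 99, 66), np.float64(-0.8), np.float64(0.2))]
250 [(136, (207, 210, 216), np.float64(8.5), np.float64(9.2)), (137, (207, 210, 215), np.float64(7.7), np.float64(8.4)), (138, (207, 210, 214), np.float64(6.9), np.float64(7.6)), (139, (207, 210, 213), np.float64(6.0), np.float64(6.8)), (140, (208, 212, 216), np.float64(5.2), np.float64(6.0)), (141, (202, 205, 211), np.float64(4.3), np.float64(5.2)), (142, (180, 184, 187), np.float64(3.5), np.float6
[... 2756 characters left out ...]
6, (213, 216, 220), np.float64(3.1), np.float64(4.0)), (317, (211, 215, 220), np.float64(2.3), np.float64(3.2)), (318, (202, 205, 211), np.float64(1.4), np.float64(2.4)), (319, (178, 176, 178), np.float64(0.6), np.float64(1.6)), (320, (157, 135, 126), np.float64(-0.3), np.float64(0.7)), (321, (170, 117, 82), np.float64(-1.1), np.float64(-0.1)), (322, (188, 123, 75), np.float64(-2.0), np.float64(-0.9)), (323, (191, 126, 77), np.float64(-2.8), np.float64(-1.7)), (324, (187, 125, 75), np.float64(-3.7), np.float64(-2.5)), (325, (188, 124, 76), np.float64(-4.5), np.float64(-3.4)), (326, (189, 125, 76), np.float64(-5.4), np.float64(-4.2)), (327, (190, 125, 77), np.float64(-6.2), np.float64(-5.0))]
```

View pics/z3.png

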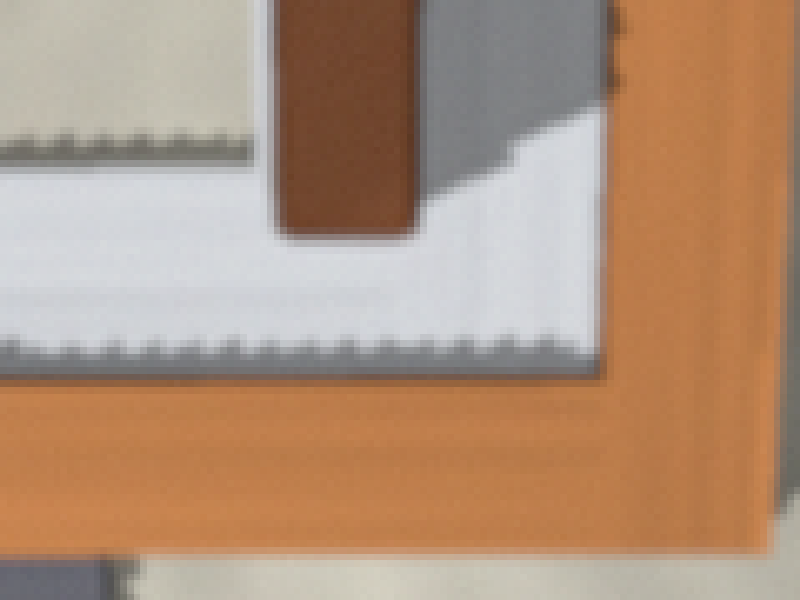

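The dark band is the wood's shadow on the steel. It is grey steel right up to the inner face, so the square is flat and snug on both sides with no gap.

```bash
python3 -c "
from rig import ctrl
print(ctrl.hand_in())"
```

```text
the job is handed in; nothing more can be done
None
```

I laid the square in the inside corner, pressed it against both sides while still holding it, let go, and handed the job in at about 13.6 s; the last picture shows it flat and snug against both sides.

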